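Slide the loose sleeve off the clamped shaft

TASK

A metal sleeve is threaded on the shaft that sticks out of the bench vise. Slide it off the shaft's free end gently, feeling your way so that it never jams or presses hard on the shaft, then lay it in the steel parts tray without dropping it, and let go. Leave the other things on the bench where they are.

Things in the scene. Friction and masses are not known exactly. Their poses are not given: they have to be found in the camera images.
- sleeve: aluminium sleeve (thick-walled tube), outside diameter 46 mm, 24 mm long, bore 16 mm, 0.13 to 0.25 kg; origin at its centre, x along its bore towards the shaft's free end at the start (it can roll about x). It hangs loose on the shaft (13 mm), 1.5 mm of play all round when centred, so at rest it sits some 1.5 mm low
- vise: small blue bench vise, bolted down (fixed), base 110 x 130 mm, jaws 80 mm long, jaw tops 152 mm above the bench; origin at the centre of its underside, z up, x the nominal direction of the shaft, from the jaws to its free end. The shaft's nominal axis is the line y = 0, z = 0.140 of this frame; its free end is at x = 0.215, plain, nothing on it
- shaft_pivot (a point): point on the axis of the steel shaft (13 mm diameter) 35 mm out of the jaws, 140 mm above the bench, where the sleeve starts; vise axes, x the nominal shaft direction; the free end is 140 mm farther. The shaft is exact here only: about this point it is askew by up to 0.08 rad (4.6 degrees) sideways and also up or down, so its end may be 11 mm off either way. That is not reported
- shaft_root (a point): point of the nominal shaft axis at the jaws' face, 140 mm above the bench; vise axes. The shaft hardly gives: a sleeve steered off its true line wedges, and the force climbs fast; over 12 N between sleeve and shaft is too hard (25 N for the moment of grasping it). Sliding freely takes only a newton or two. The true line must be felt or seen
- tray: fixed steel parts tray, open on top, outside 180 (x) x 140 (y) x 35 mm high, walls and floor 4 mm; origin at the centre of its underside
- can: bystander: closed grey tin, 66 mm diameter, 90 mm high; origin under its centre
- cup: bystander: white plastic cup, 72 mm wide, 80 mm high; origin under its centre
- driver: bystander: screwdriver lying on the bench, about 200 mm long, x along it; origin on its underside
Things that resemble listed ones, but are neither listed nor needed, are in the scene too. What is shaped like the sleeve but purple is not meant. Of the things that look like the tray, the larger one is meant.

How it is judged (in metres and radians):
On the way:
1. the sleeve, held by the fingers, is wholly past the shaft's free end (x of sleeve in the frame of vise above 0.228 m and height (world z) of sleeve above 0.08 m and contact force between sleeve and the fingers above 0.5 N), for 0.1 s.
At the end, for the whole second after the job is handed in: the sleeve lies at rest (under 20 mm/s) on the tray's floor: its centre over the tray (within 80 mm along and 60 mm across) and under 35 mm above the bench, let go (x of sleeve in the frame of tray between -0.08 and 0.08 m and y of sleeve in the frame of tray between -0.06 and 0.06 m and height (world z) of sleeve below 0.035 m and linear speed of sleeve below 0.02 m/s); the robot touches nothing.
It fails at once if while being slid along the shaft (more than about 15 mm from its start) the sleeve is pressed on it with more than 12 N (contact force between sleeve and vise above 12 N and x of sleeve in the frame of vise above 0.09 m).
It fails at once if the sleeve is pressed on the shaft or vise with more than 25 N anywhere (contact force between sleeve and vise above 25 N).
It fails at once if the sleeve is dropped (moves faster than 0.45 m/s while no finger touches it) (linear speed of sleeve above 0.45 m/s and contact force between sleeve and the fingers below 0.05 N).
It fails at once if the can, cup or screwdriver is moved more than 20 mm (distance of any of can, cup, driver from where it was at the start of the episode above 0.02 m).
It also fails if it takes over 72 s, if anything falls off the work surface, if the arm or the gripper's body presses on something with over 40 N, if the wrist force passes 120 N, or if a joint passes its speed limit or range.

ROBOT

A 6-joint arm with a two-finger parallel gripper is mounted at the origin on the work surface. World frame = base frame: x ahead of the robot, y to its left, z up, the work surface at z = 0. Lengths are in m, angles in degrees, forces in N, time in s.
With the tool pointing down it reaches from about 0.375 to 0.75 m from the base axis. Payload 9 kg.
Tool frame: the origin (TCP) lies where the fingers leave the gripper's body, on its centre line; the fingertips stand 73 mm ahead of it and the grasp point (between the pads) lies 54 mm ahead of it (robot.tip_reach is the distance from the TCP to the fingertips, in m); z points along the fingers, y is the line along which they close (so a half turn about z gives the same grasp; the last joint's range is limited). The gripper opens to 85 mm and grips with 20 to 120 N. Pads are 22 mm wide; open, the fingers measure 114 mm over their backs; the gripper's body (76 mm by 85 mm) begins 54 mm behind the grasp point. The pads swing forward as they close: fully open they stand 13 mm farther back than shut.
Start: joints at [54.964, 5.964, 5.575, 89.605, 0, 77.527], TCP at [0.23, 0.554, 0.304] pointing down, gripper open.
Joint ranges: [-171.21, 171.21], [-48.23, 106.86], [-62.78, 66.21], [-105.2, 120.99], [-86.42, 89.51], [-180, 180]. Speed limits (degrees/s): [127.2, 127.2, 147.25, 180, 180, 180].

INTERFACE

Orientations are given as [roll, pitch, yaw] about the fixed x, y, z axes, in that order (R = Rz(yaw) Ry(pitch) Rx(roll)).
In Python, from plant import robot gives the robot as it stands. Calls block until the motion is done:
- robot.move_pose(position, orientation): joint-space move of the TCP to a pose.
- robot.line_to(position, vel=0.15, rotation=None, guard=None): straight line of the TCP; rotation=None keeps the orientation; vel is the mean speed in m/s. With guard (N) it stops when the force on the tool has changed by that much, and returns True; else False.
- robot.goto_joints(angles): joint-space move.
- robot.set_gripper(opening): finger opening in m; the grip force is fixed at half the most; returns when the fingers have stopped.
- robot.pause(seconds).
- robot.ik(position, orientation): joint angles nearest the present ones, or None.
- robot.observe(): the state.
- robot.grab_frame(name): name is "scene" or "side" or "wrist"; returns the picture (400x640x3 uint8, blue, green, red); there is no depth.
- robot.get_calibration(name): a dict with "vertical_fov" (degrees; the focal length in pixels is half the picture's height over the tangent of half this angle, whatever the lens; pixels are square), "cx", "cy" (the principal point, pixels), "rvec" (rotation vector, rad) and "tvec" (3), from world to camera coordinates, as OpenCV has them. Camera axes: x right, y down, z forward; pixel columns grow to the right and rows downward; lengths in m; the calibration is good to about 2 mm. A picture is of the moment at which its call begins: read the wrist's pose just before it. get_calibration takes no time and is no camera call; for the wrist camera it gives the pose at the moment of the call.
A pose or a line that the arm cannot do raises robot.IKError and nothing moves.
- robot.job_done(): hands the job in; it is judged then, once.
The state is a dict: "time": time; "q": joint angles; "qvel": joint speeds; "joint_torque": joint torques, N m; "tool_pos": TCP position; "tcp_rot": TCP orientation; "ft_force": force on the tool from outside, world axes, zero at the start; "torque": the same for the moment, N m; "gripper_width": finger opening in m; "gripper_force": force on a finger pad.
Only numpy, scipy, OpenCV 4.12 (cv2) and the standard library are available. Lean on these libraries where they do the work, as an engineer would, in place of code of your own. Each camera call takes 0.05 s, during which the arm holds its last target. There are 200 camera calls.

## Working session

There is one attempt and no reset: what is moved stays moved. The work goes in short steps, each a Python script; the robot and the scene stay as the last script left them, time stands still between calls to the robot, and variables do not carry over. Pictures are saved under pics/ and viewed, at most 10 in all, crops included, and the job is handed in when it is done.

```bash
ls; mkdir -p pics; python3 - <<'E'
from plant import robot
import cv2,numpy as np
for n in ("scene","side"):
    im=robot.grab_frame(n); cv2.imwrite(f"pics/{n}0.png",im); print(n,robot.get_calibration(n))
o=robot.observe();print(o["time"],o["tool_pos"],o["tcp_rot"],o["ft_force"])
print(robot.get_calibration("wrist"))
E
```

```text
pics
scene {'vertical_fov': 56.284995948588644, 'cx': 318.14530826535326, 'cy': 206.38455648106472, 'rvec': array([ 1.81054278,  1.7262318 , -0.71411762]), 'tvec': array([ 0.04469608, -0.25550586,  1.27296694])}
side {'vertical_fov': 45.17190291142642, 'cx': 318.7993003862229, 'cy': 198.63101281053463, 'rvec': array([ 0.16003077, -2.86423577,  1.20620171]), 'tvec': array([0.44267068, 0.14544377, 1.49401047])}
0.1 [0.2300568  0.55391196 0.30318868] [-1.79932623e+02 -1.63525012e-02  1.57436944e+02] [-0.93183286  0.60600976 -0.87179251]
{'vertical_fov': 71.80009289412948, 'cx': 320.298140982513, 'cy': 205.61011214599134, 'rvec': array([-2.38276475, -1.59112494, -0.25480908]), 'tvec': array([-0.5988949 , -0.04136182,  0.37982997])}
```

View pics/scene0.png

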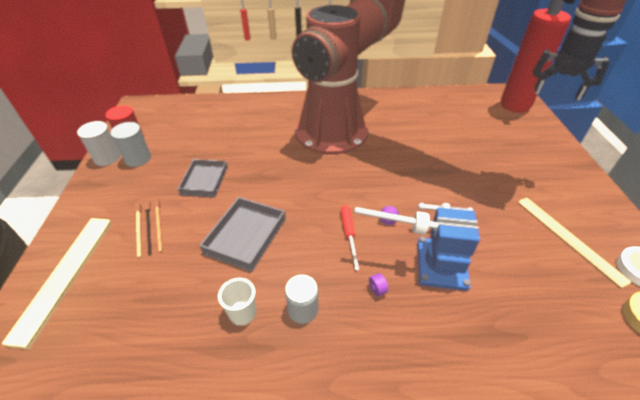

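View pics/side0.png

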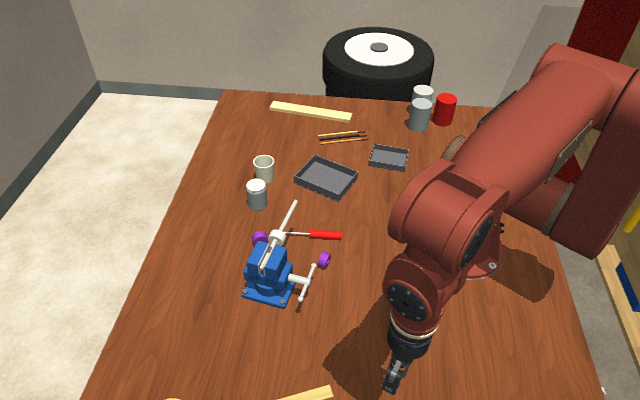

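```bash
cat > h.py <<'E'
import numpy as np,cv2
from plant import robot
def cam(n):
    c=robot.get_calibration(n); f=200/np.tan(np.radians(c["vertical_fov"]/2))
    R=cv2.Rodrigues(np.array(c["rvec"]))[0]
    return np.array([[f,0,c["cx"]],[0,f,c["cy"]],[0,0,1]]),R,np.array(c["tvec"])
def ray(c,p):
    K,R,t=c; d=R.T@np.linalg.solve(K,[p[0],p[1],1.]); return -R.T@t,d/np.linalg.norm(d)
def onz(c,p,z):
    o,d=ray(c,p); return o+d*(z-o[2])/d[2]
def tri(cs,ps):
    A=np.zeros((3,3));b=np.zeros(3)
    rs=[ray(c,p) for c,p in zip(cs,ps)]
    for o,d in rs: M=np.eye(3)-np.outer(d,d);A+=M;b+=M@o
    x=np.linalg.solve(A,b); return x,[np.linalg.norm((np.eye(3)-np.outer(d,d))@(x-o))*1e3 for o,d in rs]
def proj(c,X):
    K,R,t=c; p=K@(R@np.asarray(X)+t); return p[:2]/p[2]
E
python3 - <<'E'
from h import *
np.set_printoptions(precision=4,suppress=True)
S,D=cam("scene"),cam("side")
print("end",*tri([S,D],[(356,211),(295,202)]))
print("sleeve",*tri([S,D],[(422,223),(278,237)]))
for n,c,p in (("tray",S,(245,234)),("tray side",D,(326,180)),("can",S,(302,315)),("cup",S,(238,318)),("can s",D,(257,206)),("driver",S,(349,240))): print(n,onz(c,p,0.01))
W=cam("wrist"); o=robot.observe(); cc=-W[1].T@W[2]
from scipy.spatial.transform import Rotation as Ro
T=Ro.from_euler("xyz",o["tcp_rot"],degrees=True).as_matrix()
print("cam in tool",T.T@(cc-o["tool_pos"]),"\n",T.T@W[1].T)
a=cv2.imread("pics/scene0.png")[180:300,320:500];b=cv2.imread("pics/side0.png")[180:320,220:380]
a=cv2.resize(a,None,fx=4.4,fy=4.4,interpolation=cv2.INTER_CUBIC);b=cv2.resize(b,None,fx=4.2,fy=4.2,interpolation=cv2.INTER_CUBIC)
cv2.imwrite("pics/a.png",a);cv2.imwrite("pics/b.png",b)
E
```

```text
end [0.5152 0.0178 0.1475] [np.float64(0.47268083847678366), np.float64(0.47268083847678455)]
sleeve [0.5459 0.1536 0.1386] [np.float64(2.948552640071306), np.float64(2.94855264007126)]
tray [ 0.45   -0.2491  0.01  ]
tray side [ 0.4455 -0.24    0.01  ]
can [ 0.6805 -0.1074  0.01  ]
cup [ 0.6807 -0.2422  0.01  ]
can s [ 0.6602 -0.085   0.01  ]
driver [0.4835 0.0118 0.01  ]
cam in tool [ 0.0799 -0.0007 -0.07  ] 
 [[ 0.0004 -0.9496 -0.3136]
 [ 1.      0.0003  0.0005]
 [-0.0004 -0.3136  0.9496]]
```

View pics/a.png

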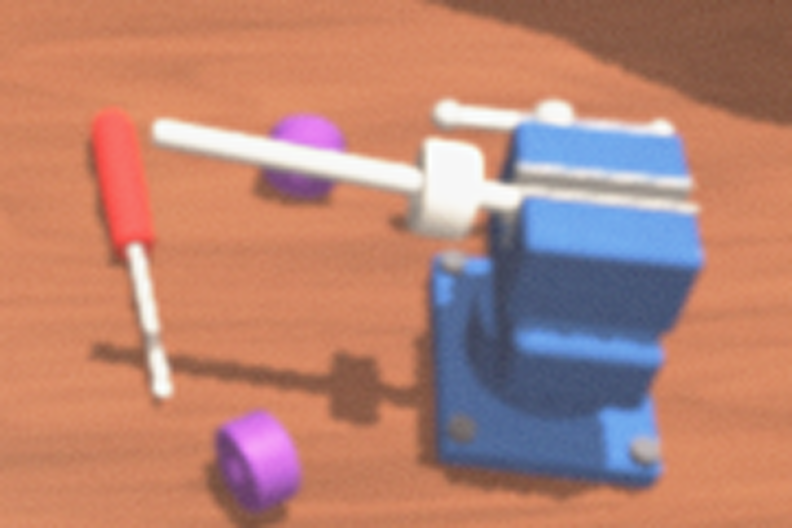

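View pics/b.png

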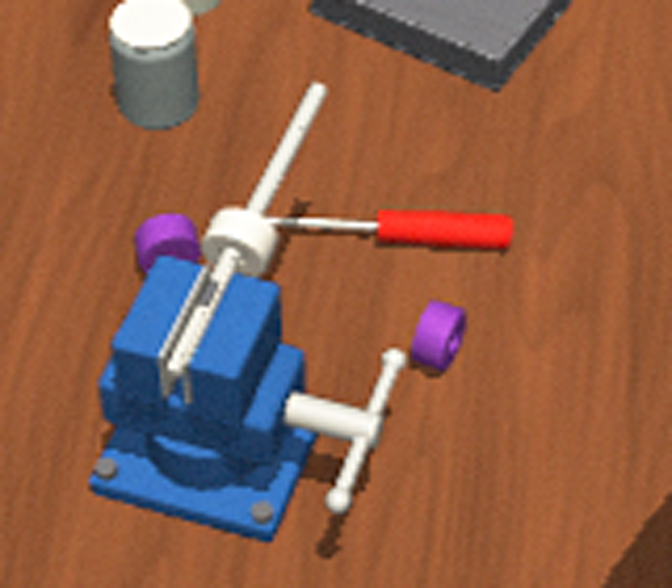

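```bash
python3 - <<'E'
from h import *
np.set_printoptions(precision=4,suppress=True)
m=np.array([0.53,0.085,0.30])
for yaw in (-103,77):
    for p in ([0.545,0.153,0.2],[0.53,0.085,0.3],[0.51,0.0,0.2],[0.45,-0.24,0.1]): print(yaw,robot.ik(p,[180,0,yaw]))
yaw=-103; a=np.radians(yaw); ty=np.array([np.sin(a),-np.cos(a),0])
ims=[]
for i,s in enumerate((-0.07,0.07)):
    robot.move_pose(m+s*ty,[180,0,yaw]); robot.pause(0.3)
    c=cam("wrist"); im=robot.grab_frame("wrist"); np.savez(f"w{i}.npz",K=c[0],R=c[1],t=c[2]); cv2.imwrite(f"pics/w{i}.png",im); ims.append(im)
cv2.imwrite("pics/w01.png",np.vstack([im[:,:] for im in ims])[:, :] if 0 else cv2.resize(np.hstack(ims),(800,250)))
print(robot.observe()["time"],robot.observe()["tool_pos"],robot.observe()["tcp_rot"])
E
```

```text
-103 [  2.4461   0.4071 -10.9705  78.6224   0.     -74.5539]
-103 [ -4.8604  -5.1431  -5.9901  89.153    0.     -81.8604]
-103 [-14.7213  -9.5459 -20.4371  79.1088   0.     -91.7213]
-103 [ -42.7938   -5.9128  -27.7152   68.1976    0.     -119.7938]
77 [  2.4461   0.4071 -10.9705  78.6224   0.     105.4461]
77 [-4.8604 -5.1431 -5.9901 89.153   0.     98.1396]
77 [-14.7213  -9.5459 -20.4371  79.1088   0.      88.2787]
77 [-42.7938  -5.9128 -27.7152  68.1976   0.      60.2062]
3.7917 [0.4622 0.1005 0.2998] [ 179.9645   -0.007  -103.0194]
```

View pics/w0.png

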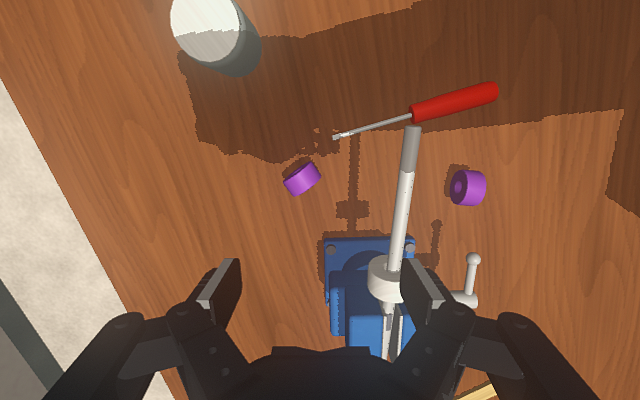

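View pics/w1.png

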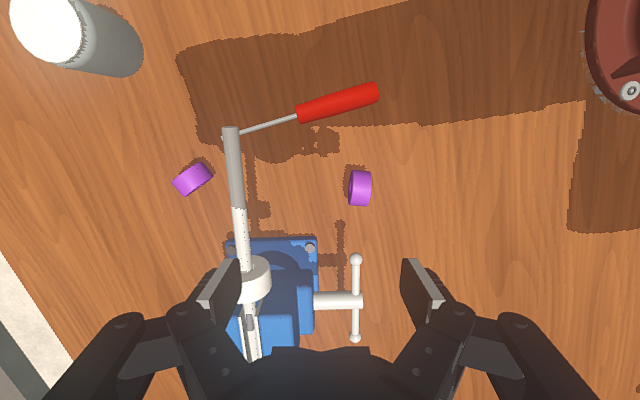

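```bash
cat > fit.py <<'E'
from h import *
def shaftline(im,r0,r1,c0,c1):
    hsv=cv2.cvtColor(im,cv2.COLOR_BGR2HSV); m=(hsv[...,1]<70)&(hsv[...,2]>90)
    pts=[]
    for r in range(r0,r1):
        n,l,st,ce=cv2.connectedComponentsWithStats(m[r:r+1,c0:c1].astype(np.uint8))
        if n<2: continue
        k=1+np.argmax(st[1:,4]); 
        if 9<=st[k,4]<=24: pts.append((ce[k][0]+c0,r,st[k,4]))
    p=np.array(pts); co=np.polyfit(p[:,1],p[:,0],1); e=p[:,0]-np.polyval(co,p[:,1]); g=abs(e)<1.2
    co=np.polyfit(p[g,1],p[g,0],1); print(len(p),g.sum(),"rms",np.std(p[g,0]-np.polyval(co,p[g,1])),"w",p[::20,2],"r",p[0,1],p[-1,1])
    return co
def axis(cs,cos_):
    ns=[];ds=[]
    for c,co in zip(cs,cos_):
        o,a=ray(c,(np.polyval(co,120),120));_,b=ray(c,(np.polyval(co,260),260))
        n=np.cross(a,b);n/=np.linalg.norm(n);ns.append(n);ds.append(n@o)
    d=np.cross(*ns);d/=np.linalg.norm(d)
    if d[1]>0:d=-d
    P=np.linalg.solve(np.vstack([ns[0],ns[1],d]),[ds[0],ds[1],d@np.array([.53,.08,.14])])
    return P,d
E
python3 - <<'E'
from fit import *
np.set_printoptions(precision=4,suppress=True)
ims=[cv2.imread(f"pics/w{i}.png") for i in (0,1)]
cs=[tuple(np.load(f"w{i}.npz")[k] for k in "KRt") for i in (0,1)]
cos_=[shaftline(ims[0],140,250,380,425),shaftline(ims[1],140,250,215,262)]
P,d=axis(cs,cos_); print(P,d,"yaw",np.degrees(np.arctan2(d[1],d[0])),"pitch up",np.degrees(np.arcsin(d[2])))
for c,co in zip(cs,cos_):
    for r in (128,):
        o,v=ray(c,(np.polyval(co,r),r)); A=np.stack([d,-v],1); s=np.linalg.lstsq(A,o-P,rcond=None)[0]; E=P+d*s[0]; print("end",E,"pivot",E-0.14*d)
# sanity vs static cams
for n,p in (("scene",(355.2,210)),("side",(295.7,201))): print(n,proj(cam(n),E),p, proj(cam(n),E-0.14*d))
# vise base: blue mask near corners -> direction
for i,c in enumerate(cs):
    h=cv2.cvtColor(ims[i],cv2.COLOR_BGR2HSV); m=cv2.inRange(h,(100,120,40),(125,255,255)); ys,xs=np.where(m[225:260])
    f=[(x,225+np.argmax(m[225:300,x]>0)) for x in range(xs.min()+6,xs.max()-6)]
    q=np.array([onz(c,p,0.012)[:2] for p in f]); k=np.array(f); 
    l=cv2.fitLine(q.astype(np.float32),cv2.DIST_HUBER,0,0.001,0.001).ravel(); print("front edge dir",np.degrees(np.arctan2(l[1],l[0])),"ends",q[0],q[-1])
E
```

```text
110 110 rms 0.24372975254008328 w [16. 17. 16. 16. 15. 15.] r 140.0 249.0
107 102 rms 0.2179477752084442 w [18. 16. 16. 16. 15. 23.] r 140.0 247.0
[0.5299 0.0805 0.1462] [-0.2375 -0.9683  0.0772] yaw -103.78349793333888 pitch up 4.427130778990204
end [0.514  0.0156 0.1514] pivot [0.5473 0.1512 0.1406]
end [0.5139 0.0153 0.1514] pivot [0.5472 0.1509 0.1406]
scene [355.0022 209.5439] (355.2, 210) [420.0872 221.8226]
side [295.6341 200.3674] (295.7, 201) [276.851  236.4333]
front edge dir 11.549796 ends [0.6061 0.1634] [0.4983 0.1833]
front edge dir -28.647 ends [0.5975 0.1364] [0.4982 0.1829]
```

```bash
cat >> h.py <<'E'
from scipy.spatial.transform import Rotation as Ro
RPY=[180,-4.43,-103.78]
T=Ro.from_euler("xyz",RPY,degrees=True).as_matrix(); tx,ty,tz=T.T
PIV=np.array([.5473,.1510,.1400])
def ft(n=1):
    f=[];
    for _ in range(n): robot.pause(0.02); f.append(robot.observe()["ft_force"])
    return T.T@np.mean(f,0)
def rel(): return T.T@(np.array(robot.observe()["tool_pos"])-TC0)
TC0=PIV+np.array([0,0,.0015])-0.054*tz
np.set_printoptions(precision=4,suppress=True)
E
python3 - <<'E'
from h import *
robot.move_pose(TC0-0.07*tz,RPY); robot.set_gripper(0.060); robot.pause(0.2)
F=np.array([ft() for _ in range(10)]); print("ft",F.mean(0),F.std(0))
print("descend hit",robot.line_to(TC0,vel=0.05,guard=5),rel(),ft(3))
robot.set_gripper(0.050); robot.pause(.2); o=robot.observe(); print(o["gripper_width"],o["gripper_force"],ft(5),rel(),o["time"])
for s in (1,-1):
    h=robot.line_to(TC0+s*0.006*ty,vel=0.01,guard=2.5); print(s,h,rel(),ft(3)); robot.line_to(TC0,vel=0.02)
print(robot.observe()["time"])
cv2.imwrite("pics/g.png",robot.grab_frame("wrist"))
E
```

```text
ft [0.0433 0.0374 0.0519] [0.4888 0.3651 0.4244]
descend hit False [-0.0001 -0.0002 -0.0004] [ 0.0225 -0.1705 -0.1976]
0.04993497988208426 0.0 [ 0.5359 -0.2267 -0.1242] [0. 0. 0.] 7.1333
1 True [0.0001 0.0031 0.0003] [ 0.0874 -0.5936  0.1784]
-1 True [ 0.0001 -0.0022  0.0008] [-0.0513  0.0178 -0.0671]
8.6917
```

View pics/g.png

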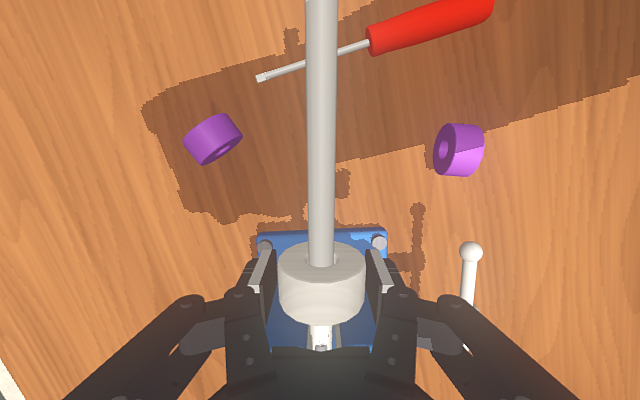

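```bash
python3 - <<'E'
from h import *
C=TC0+0.0004*ty
robot.line_to(C,vel=0.02); f0=ft(8); print("before",f0)
robot.set_gripper(0.0475); print(ft(5)-f0)
robot.set_gripper(0.040); o=robot.observe(); print("w",o["gripper_width"],o["gripper_force"],ft(8)-f0,rel())
b=rel()
# probe up/down then sideways
lim={}
for nm,ax in (("z",-tz),("y",ty)):
    for s in (1,-1):
        st=np.array(robot.observe()["tool_pos"])
        h=robot.line_to(st+s*0.005*ax,vel=0.006,guard=3.0); r=rel(); lim[nm,s]=(r@ (T.T@ax)); print(nm,s,h,r,ft(3)-f0)
    mid=(lim[nm,1]+lim[nm,-1])/2; r=rel(); a=T.T@ax; r=r+(mid-r@a)*a
    robot.line_to(TC0+T@r,vel=0.01); print("mid",nm,mid,ft(8)-f0)
print(rel(),robot.observe()["time"])
E
```

```text
before [ 0.0299  0.183  -0.2397]
[-0.0067  0.2062  0.4529]
w 0.04405976213119424 60.880843698978424 [ 0.5812  1.6137 -4.9008] [-0.      0.0004 -0.0004]
z 1 True [-0.      0.0004 -0.0004] [-0.5086 -0.2274 -3.6257]
z -1 True [-0.      0.0004 -0.0004] [ 0.0466  0.2808 -3.9484]
mid z 0.00042445643762928077 [ 0.5973 -0.0546 -3.8401]
y 1 True [-0.      0.0005 -0.0004] [ 0.1786 -0.368  -2.6881]
y -1 True [-0.      0.0004 -0.0004] [-0.1141  0.2667 -4.1544]
mid y 0.00048635190052252124 [-0.0114 -0.3473 -3.8855]
[-0.      0.0005 -0.0004] 11.8917
```

```bash
cat >> h.py <<'E'
def goto(r,vel=0.01): robot.line_to(TC0+T@np.asarray(r,float),vel=vel)
E
python3 - <<'E'
from h import *
r=rel()
for k in range(12):
    r[2]-=0.0004; goto(r); robot.pause(.05); f=ft(6); print(k,rel(),f,robot.observe()["gripper_force"])
    if f[2]>4.5: break
print(robot.observe()["time"])
E
```

```text
0 [-0.      0.0005 -0.0006] [-0.4607 -0.6919 -0.2489] 61.275930404663086
1 [ 0.      0.0006 -0.001 ] [-0.1397  0.204   2.1398] 61.35784149169922
2 [-0.      0.0005 -0.0016] [-0.2089 -0.226   1.9871] 61.36839956045151
3 [-0.      0.0005 -0.002 ] [0.0429 0.011  2.0234] 61.36796414852142
4 [-0.      0.0005 -0.0024] [-0.0796  0.2503  2.0947] 61.367701292037964
5 [-0.      0.0005 -0.0028] [-0.0894  0.1543  1.7276] 61.36797487735748
6 [-0.      0.0005 -0.0032] [0.0535 0.353  2.0811] 61.367931962013245
7 [-0.      0.0005 -0.0036] [0.0465 0.0749 1.8975] 61.36807143688202
8 [-0.      0.0005 -0.0039] [ 0.0735 -0.4633  3.744 ] 62.01057851314545
9 [-0.      0.0006 -0.004 ] [-0.8171 -2.3862  9.0576] 62.489410042762756
15.8917
```

```bash
cat >> h.py <<'E'
W=np.array([0,0,2.0])   # sleeve weight, tool axes (approx)
def probe(r,ax,step=0.0005,thr=2.0,start=0.0008,nmax=9):
    """centre the sleeve on the shaft along tool axis ax at r"""
    r=np.array(r,float); lim=[]
    for s in (1,-1):
        p=r.copy(); p[ax]+=s*start; goto(p,0.02)
        for k in range(nmax):
            p[ax]+=s*step; goto(p,0.02); robot.pause(.03); f=(ft(4)-W)[ax]
            if -s*f>thr: break
        lim.append(rel()[ax]+s*-0.0+f/13000.); goto(r,0.03)
    c=(lim[0]+lim[1])/2; print("ax",ax,"limits",np.round(lim,5),"centre",c); r[ax]=c; goto(r); return r
E
python3 - <<'E'
from h import *
r=rel(); r[2]=-0.0023; goto(r); print(ft(8)-W)
r=probe(r,1); print(ft(8)-W,rel(),robot.observe()["time"])
E
```

```text
[-0.1197  0.1812  0.0227]
ax 1 limits [ 0.0019 -0.0013] centre 0.0002614887961367282
[-0.205   0.0936  0.1184] [ 0.      0.0002 -0.0023] 19.5167
```

```bash
python3 - <<'E'
from h import *
r0=np.array([0,.00026,-.0023]); r=r0.copy()
for x in np.arange(0.008,0.0645,0.008):
    r[0]=x; goto(r,0.03); f=ft(4)-W; print(round(x,3),f)
    for ax in (1,2):
        if abs(f[ax])>1.5: r[ax]+=np.sign(f[ax])*0.0005; goto(r); print("corr",ax)
r=probe(r,2,step=.0003,thr=1.6,start=.0006); r=probe(r,1,step=.0003,thr=1.6,start=.0006)
print(r,ft(6)-W,robot.observe()["time"])
E
```

```text
0.008 [-0.4691  0.0046  0.1217]
0.016 [0.3502 0.2707 0.3908]
0.024 [-0.6509  0.097   0.136 ]
0.032 [-0.2223 -0.2969  0.021 ]
0.04 [-0.2384 -0.0038  0.4996]
0.048 [-0.3066 -0.0254  0.1027]
0.056 [-0.0563 -0.1711 -0.3101]
0.064 [-0.3262 -0.2949  0.0823]
ax 2 limits [-0.0008 -0.0039] centre -0.0023272224954069046
ax 1 limits [ 0.0019 -0.0012] centre 0.00031970183436775255
[ 0.064   0.0003 -0.0023] [-0.1758  0.3609  0.1467] 32.2833
```

```bash
python3 - <<'E'
from h import *
r=np.array([.064,.0003,-.0023])
for x in np.arange(0.076,0.185,0.012):
    r[0]=x; goto(r,0.04); f=ft(3)-W; print(round(x,3),f)
    for ax in (1,2):
        if abs(f[ax])>1.5: r[ax]+=np.sign(f[ax])*0.0005; goto(r); print("corr",ax)
o=robot.observe(); print(o["time"],o["gripper_width"],o["gripper_force"],o["tool_pos"])
for n,roi in (("scene",(190,190,300,280)),("side",(285,145,365,205))):
    im=robot.grab_frame(n); h=cv2.cvtColor(im,cv2.COLOR_BGR2HSV); m=cv2.inRange(h,(0,0,20),(180,75,150))
    k=np.zeros_like(m); k[roi[1]:roi[3],roi[0]:roi[2]]=m[roi[1]:roi[3],roi[0]:roi[2]]
    cn=max(cv2.findContours(k,cv2.RETR_EXTERNAL,cv2.CHAIN_APPROX_NONE)[0],key=cv2.contourArea)
    hl=cv2.convexHull(cn); ap=cv2.approxPolyDP(hl,4,True)[:,0]
    print(n,ap.tolist(),[onz(cam(n),p,0.035)[:2].round(3).tolist() for p in ap])
E
```

```text
0.076 [-0.5631 -0.0916 -0.2784]
0.088 [0.0387 0.6245 0.4693]
0.1 [ 0.1203 -0.2867  0.3998]
0.112 [-1.1451 -0.013   0.0481]
0.124 [-0.2988 -0.5524  0.0083]
0.136 [-0.6992  0.0124  0.1665]
0.148 [-0.1834  0.3915  0.5386]
0.16 [-0.1447  0.4841  0.0189]
0.172 [0.2567 0.188  0.3904]
0.184 [-0.3406 -0.1388  0.3942]
37.2833 0.04432189125355853 63.11917841434479 [ 0.5043 -0.023   0.2118]
scene [[238, 199], [279, 210], [284, 217], [251, 270], [206, 255], [201, 248]] [[0.348, -0.274], [0.395, -0.163], [0.42, -0.149], [0.578, -0.22], [0.53, -0.328], [0.509, -0.344]]
side [[285, 146], [311, 145], [355, 170], [356, 179], [338, 201], [299, 198], [285, 180]] [[0.612, -0.381], [0.517, -0.399], [0.347, -0.277], [0.341, -0.23], [0.395, -0.115], [0.523, -0.114], [0.583, -0.196]]
```

```bash
python3 - <<'E'
from h import *
p=np.array(robot.observe()["tool_pos"]); robot.line_to(p+[-.005,-.02,.0],vel=0.08)
robot.move_pose([.458,-.246,.20],[180,0,-113.6]); robot.pause(.2)
o=robot.observe(); print(o["time"],o["gripper_width"],o["gripper_force"],o["ft_force"],o["tool_pos"])
c=cam("wrist"); im=robot.grab_frame("wrist")
for s in (-.09,.09):
    for t in (-.07,.07):
        a=np.radians(-23.6); X=[.458+s*np.cos(a)-t*np.sin(a),-.246+s*np.sin(a)+t*np.cos(a),.035]
        cv2.circle(im,tuple(int(v) for v in proj(c,X)),4,(0,0,255),-1)
cv2.imwrite("pics/t.png",im)
E
```

```text
38.8167 0.04439321606758666 63.1168270111084 [ 1.3053 -0.3639 -2.6886] [ 0.4585 -0.2449  0.2001]
```

View pics/t.png

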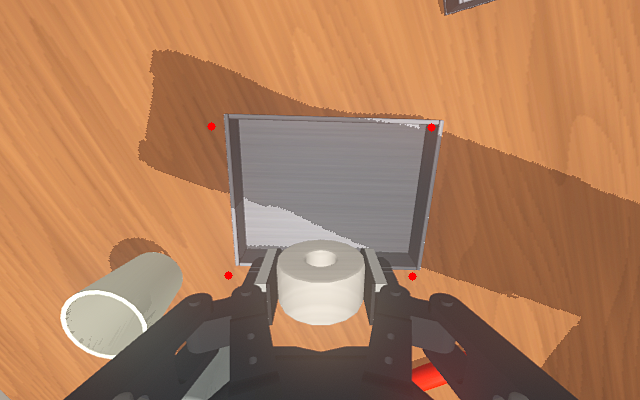

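The wrist view shows the sleeve held above the tray, with rim corners at (226,115), (441,122), (420,268) and (236,265), so my tray estimate is about 12 px off. I'll recompute the centre from these corners and lower the sleeve by feel.

```bash
python3 - <<'E'
from h import *
c=cam("wrist"); q=np.array([onz(c,p,.035)[:2] for p in ((226,115),(441,122),(420,268),(236,265))])
ctr=q.mean(0); e=(q[1]-q[0])+(q[2]-q[3]); yaw=np.degrees(np.arctan2(e[1],e[0]))
print(q,ctr,yaw,np.linalg.norm(q[1]-q[0]),np.linalg.norm(q[2]-q[1]))
assert np.linalg.norm(ctr-[.458,-.246])<.025
ty_=(yaw+90+180)%180-180; cand=[(ty_+k+180)%180-180 if 0 else (ty_+k) for k in (0,180,-180)]
rot=[180,0,min(cand,key=lambda a:abs(a+113.6))]; print(rot)
x,y=ctr
robot.line_to([x,y,.2],vel=.1,rotation=rot); robot.line_to([x,y,.095],vel=.08); robot.pause(.2)
def fz(): 
    f=[]
    for _ in range(5): robot.pause(.02); f.append(robot.observe()["ft_force"][2])
    return np.mean(f)
f0=fz(); z=.095
while z>.078:
    z-=.0007; robot.line_to([x,y,z],vel=.02); f=fz()
    if f-f0>1.5: break
print("contact z",z,f0,f,robot.observe()["time"])
robot.set_gripper(.052); o=robot.observe(); print(o["gripper_width"],o["gripper_force"],fz())
robot.pause(.3); robot.set_gripper(.062); robot.line_to([x,y,.2],vel=.08); robot.pause(.3)
cv2.imwrite("pics/f.png",robot.grab_frame("wrist")); print(robot.observe()["time"])
E
```

```text
[[ 0.4968 -0.3496]
 [ 0.3389 -0.2751]
 [ 0.3944 -0.1517]
 [ 0.5563 -0.2255]] [ 0.4466 -0.2505] 155.12382461401407 0.174662275595825 0.1353604456674205
[180, 0, np.float64(-114.8761753859859)]
contact z 0.0837999999999999 -2.0306144550520395 3.4060296699354127 46.2167
0.05199750274608412 0.0 -0.0742370036096893
49.0583
```

View pics/f.png

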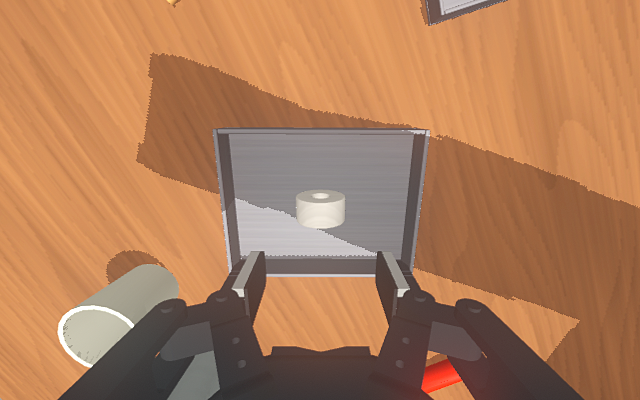

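The sleeve lies in the middle of the tray at (320,208), let go. I'm handing in.

```bash
python3 -c "
from plant import robot
robot.pause(.3); print(robot.job_done())"
```

```text
the job is handed in; nothing more can be done
None
```

The sleeve was slid off the shaft, with side forces under about 1 N as it slid, then laid in the middle of the larger tray and let go; the job was handed in at about 49 s, and the interface gave no verdict.

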